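# Show the code of a glaze test tile

### The arm

A 6-joint arm with a two-finger parallel gripper is mounted at the origin on the work surface. World frame = base frame: x ahead of the robot, y to its left, z up, the work surface at z = 0. Lengths are in m, angles in degrees, forces in N, time in s.
With the tool pointing down it reaches from about 0.35 to 0.775 m from the base axis. Payload 7.3 kg.
Tool frame: the origin (TCP) lies at the very end of the fingers, on their centre line; the grasp point (between the pads) lies 19 mm behind it (env.grip_depth is the distance from the TCP to the grasp point, in m); z points along the fingers, x is the direction in which the jaws open and shut, and the axes are right-handed (so a half turn about z gives the same grasp; the last joint's range is limited). The gripper opens to 92 mm and grips with 3 to 60 N. Pads are 19 mm wide; open, the fingers measure 130 mm over their backs; the gripper's body (75 mm by 190 mm) begins 47 mm behind the grasp point.
Start: joints at [67.781, 19.595, 87.324, -0, 73.075, -8.365], TCP at [0.126, 0.51, 0.227] pointing down, gripper open.
Joint ranges: [-145.02, 145.02], [-44.19, 115.74], [2.07, 154.8], [-57.11, 237.11], [16.16, 152.29], [-177.93, 177.93]. Speed limits (degrees/s): [147.25, 147.25, 180, 180, 180, 180].

### API

Orientations are given as a 3x3 rotation matrix whose columns are the frame's x, y, z axes.
In Python, from workcell import env gives the robot as it stands. The module is installed in compiled form; this text tells all that it offers.
- The arm moves only by the tool play_rows, never from a script. Its argument "steps" is one flat list of numbers, 7 for each row, row after row: the opening, from -1 (shut) to 1 (fully open), then the shift along the tool's x, y, z in units of 40 mm (1.0 is 40 mm), then the turn, a rotation vector about the tool's x, y, z in degrees. In form: [hand, tx, ty, tz, wx, wy, wz, hand, tx, ty, tz, wx, wy, wz, ...]. A call has 1 to 5 rows; each row shifts and turns the commanded pose from where the row before left it, along the tool's axes as they then stand; what a row does not reach is not made up. A row lasts 1/12 s, in which the tool goes at most 41.7 mm and 7.16 degrees, less where a joint would pass 70% of its speed; a pose out of reach is approached as far as the arm can. A call is refused whole if a number of a shift passes 1 or a number of a turn 7.16, either way. A call with a gripper value outside its range is refused whole. The fingers move at their own pace and stop on an object; "grip_force" is the grip in N (left out, the last holds). Time passes only in rows, so rows that do not move let the fingers close. It gives the time, the measured TCP pose, the force and the opening at its end, in the units of the state.
- env.state(): the state, without advancing time (a new reading comes with each control period).
- env.grab_frame(name): name is "side" or "top"; returns a dict with "image" (400x640x3 uint8, red, green, blue), "fx", "fy", "cx", "cy" (pixels), "world_to_cam" (4x4, takes a point from world to camera coordinates). Camera axes: x right, y down, z forward; pixel columns grow to the right and rows downward; lengths in m; the calibration is good to about 2 mm. A picture is of the moment at which its call begins. There is no depth.
- env.job_done(): hands the job in, once; it reports no verdict.
Trained networks look in the newest picture that a camera, given by its name, has taken for a name from the list of things; names that differ only in an ending like _2 or _b are one class to them, and where a whole thing is asked for, a point or a joint stands for the part that bears it (a point fixed in the world has none). Each returns a list of dicts, best first, with "conf" (0 to 1); they miss things now and then, are a little off and sometimes report something else, mostly with a low value. They report only what shows in the picture. A call takes as long as a camera call. They do not tell look-alikes from the thing itself.
- env.find_in(camera, name): "point" ([x, y, z] in m, in world coordinates, good to about 4 mm: the middle of the surface that is visible of it).
- env.cut_out(camera, name): "mask" (400x640 bool, what is visible of it).
- env.mark_of(camera, name): "point" ([x, y, z] in m, in world coordinates, good to about 4 mm: a listed point, or the origin of a listed thing).
The state is a dict: "time_s": time; "joint_positions": joint angles; "qd": joint speeds; "effort": joint torques, N m; "ee_pos": TCP position; "eef_rot": TCP orientation; "force": force on the tool from outside, world axes, zero at the start; "wrist_torque": the same for the moment, N m; "width": opening from 0.0 (shut) to 1.0 (fully open).
Only numpy, scipy, OpenCV 4.12 (cv2) and the standard library are available. Lean on these libraries where they do the work, as an engineer would, in place of code of your own. Each camera call takes 0.05 s, during which the arm holds its last target.

### The job

Raise the lid of the tile case until it stands about upright, and let go so that it stays there on its stiff hinge. Then take out the front test tile, the one farthest from the hinge: find its coded end by the notched corner and pinch the tile over its other, plain end, leaving the other tiles in their slots and the glaze jar where it stands. Finish still holding the tile motionless in the air, a good hand's breadth higher than the case's rim (lid still upright), level from end to end and tipped back with the painted code uncovered and facing upward, about halfway to the ceiling or flatter.

Things in the scene. Friction and masses are not known exactly. Their poses are not given: they have to be found in the camera images.
- case: Grooved wooden tile case fixed to the bench, 200 (x) x 122 (y) x 70 mm high without lid; origin at the centre of its underside, +x to the hinge wall, -x to the front, z up. Walls and floor 8 mm thick. Four tiles stand across it, lengths along y, at x = -48 (front), 0, 32, 64 mm, in any order; combs (48 mm high) hold their last 4 mm at each end; 39 mm are free before and behind the front tile.
- lid (a joint): Angle of the case's lid about its stiff hinge, rad: 0 shut, 1.57 upright, stop at 2.1. A wooden panel 202 x 126 x 8 mm, 0.3 kg; the hinge stays where it is left, and raising takes some 4 to 7 N at the handle.
- lid_hinge (a point): Point on the lid's hinge axis, in the middle of its width (case x = 100, y = 0, z = 70 mm). The axis runs along the case's y; a positive turn about +y raises the lid.
- lid_handle (a point): Middle of the bar of the lid's steel bow handle: round, 11 mm thick, 90 mm long, along the case's y, 180 mm from the hinge axis along the lid; its axis is 36 mm above the upper face of the lid, so on its back side once the lid stands upright.
- jar: Glaze jar, blue with a white cap, 72 mm across, 115 mm high, 0.4 kg, standing on the bench behind the hinge wall; origin at the centre of its underside, z up.
- tile_blue: Stoneware test tile, 100 x 50 x 9 mm, 90 g, blue glazed band in the middle, ends bare, on its long edge on the case's floor, 8 mm up. Origin: middle of that lower edge. x: along it to the notched end (plain end at -50), y: out of the code face, z: up, to 50. Notch 12 x 10 mm in the upper corner at x = 50; code (brown on a white patch, 22 x 26 mm) on the +y face at x = 36. Stands either way round.
- tile_green: Stoneware test tile, 100 x 50 x 9 mm, 90 g, green glazed band in the middle, ends bare, on its long edge on the case's floor, 8 mm up. Origin: middle of that lower edge. x: along it to the notched end (plain end at -50), y: out of the code face, z: up, to 50. Notch 12 x 10 mm in the upper corner at x = 50; code (brown on a white patch, 22 x 26 mm) on the +y face at x = 36. Stands either way round.
- tile_ochre: Stoneware test tile, 100 x 50 x 9 mm, 90 g, ochre glazed band in the middle, ends bare, on its long edge on the case's floor, 8 mm up. Origin: middle of that lower edge. x: along it to the notched end (plain end at -50), y: out of the code face, z: up, to 50. Notch 12 x 10 mm in the upper corner at x = 50; code (brown on a white patch, 22 x 26 mm) on the +y face at x = 36. Stands either way round.
- tile_red: Stoneware test tile, 100 x 50 x 9 mm, 90 g, red glazed band in the middle, ends bare, on its long edge on the case's floor, 8 mm up. Origin: middle of that lower edge. x: along it to the notched end (plain end at -50), y: out of the code face, z: up, to 50. Notch 12 x 10 mm in the upper corner at x = 50; code (brown on a white patch, 22 x 26 mm) on the +y face at x = 36. Stands either way round.
Mind the look-alikes: they are no part of the job. Several things have the shape of the case; the one meant has the colours described above.

How it is judged (in metres and radians):
On the way:
1. the lid stands upright (75 to 105 degrees), let go, with all tiles still in their slots (value of joint lid between 1.31 and 1.83 rad and velocity of joint lid between -0.05 and 0.05 rad/s and contact force between each of the fingers, the arm and case below 0.3 N and distance of each of tile_blue, tile_green, tile_ochre, tile_red from where it was at the start of the episode below 0.015 m), for 0.3 s.
At the end, for the whole second after the job is handed in: Lid at 75 to 105 degrees; front tile in the fingers, touching nothing else, at rest over 150 mm above the bench, code face within 60 degrees of straight up, length level within 20, gripped 12 mm or more from its middle towards the plain end; other tiles within 15 mm, jar within 25 mm (value of joint lid between 1.31 and 1.83 rad and distance of jar from where it was at the start of the episode below 0.025 m and angle between jar's own z axis and vertical below 0.2 rad and ((angle between tile_blue's own y axis and vertical below 1.05 rad and angle between tile_blue's own x axis and vertical between 1.22 and 1.92 rad and x of the grasp point in the frame of tile_blue below -0.012 m and contact force between the fingers and tile_blue above 1 N and contact force between tile_blue and case below 0.2 N and contact force between tile_blue and jar below 0.2 N and height (world z) of tile_blue above 0.15 m and linear speed of tile_blue below 0.03 m/s and angular speed of tile_blue below 0.3 rad/s and distance of each of tile_green, tile_ochre, tile_red from where it was at the start of the episode below 0.015 m and x of each of tile_green, tile_ochre, tile_red in the frame of case above -0.024 m) or (angle between tile_green's own y axis and vertical below 1.05 rad and angle between tile_green's own x axis and vertical between 1.22 and 1.92 rad and x of the grasp point in the frame of tile_green below -0.012 m and contact force between the fingers and tile_green above 1 N and contact force between tile_green and case below 0.2 N and contact force between tile_green and jar below 0.2 N and height (world z) of tile_green above 0.15 m and linear speed of tile_green below 0.03 m/s and angular speed of tile_green below 0.3 rad/s and distance of each of tile_blue, tile_ochre, tile_red from where it was at the start of the episode below 0.015 m and x of each of tile_blue, tile_ochre, tile_red in the frame of case above -0.024 m) or (angle between tile_ochre's own y axis and vertical below 1.05 rad and angle between tile_ochre's own x axis and vertical between 1.22 and 1.92 rad and x of the grasp point in the frame of tile_ochre below -0.012 m and contact force between the fingers and tile_ochre above 1 N and contact force between tile_ochre and case below 0.2 N and contact force between tile_ochre and jar below 0.2 N and height (world z) of tile_ochre above 0.15 m and linear speed of tile_ochre below 0.03 m/s and angular speed of tile_ochre below 0.3 rad/s and distance of each of tile_blue, tile_green, tile_red from where it was at the start of the episode below 0.015 m and x of each of tile_blue, tile_green, tile_red in the frame of case above -0.024 m) or (angle between tile_red's own y axis and vertical below 1.05 rad and angle between tile_red's own x axis and vertical between 1.22 and 1.92 rad and x of the grasp point in the frame of tile_red below -0.012 m and contact force between the fingers and tile_red above 1 N and contact force between tile_red and case below 0.2 N and contact force between tile_red and jar below 0.2 N and height (world z) of tile_red above 0.15 m and linear speed of tile_red below 0.03 m/s and angular speed of tile_red below 0.3 rad/s and distance of each of tile_blue, tile_green, tile_ochre from where it was at the start of the episode below 0.015 m and x of each of tile_blue, tile_green, tile_ochre in the frame of case above -0.024 m))); the arm keeps its last pose, push and grip.
It fails at once if the jar is knocked (moved over 25 mm or tipped) (distance of jar from where it was at the start of the episode above 0.025 m or angle between jar's own z axis and vertical above 0.2 rad).
It fails at once if a second tile is disturbed (two tiles out of place) (distance of each of tile_blue, tile_green from where it was at the start of the episode above 0.02 m or distance of each of tile_blue, tile_ochre from where it was at the start of the episode above 0.02 m or distance of each of tile_blue, tile_red from where it was at the start of the episode above 0.02 m or distance of each of tile_green, tile_ochre from where it was at the start of the episode above 0.02 m or distance of each of tile_green, tile_red from where it was at the start of the episode above 0.02 m or distance of each of tile_ochre, tile_red from where it was at the start of the episode above 0.02 m).
It also fails if it takes over 54 s, if anything falls off the work surface, if the arm or the gripper's body presses on something with over 40 N, if the wrist force passes 120 N, or if a joint passes its speed limit or range.

## Working session

There is one attempt and no reset: what is moved stays moved. The work goes in short steps, Python scripts to look and compute and a tool call to move; the robot and the scene stay as the last step left them, time stands still between calls to the robot, and variables do not carry over. Pictures are saved under pics/ and viewed, and the job is handed in when it is done.

Besides the shell and the picture viewer there is one more tool, called in YAML: its name, and indented under it one key for each argument. play_rows: Moves the arm, as the interface text tells. Its arguments: {"type":"object","properties":{"steps":{"type":"array"},"grip_force":{"type":"number"}},"required":["steps"]}

```bash
mkdir -p pics; python3 - <<'E'
from workcell import env
import cv2,numpy as np
s=env.state(); print({k:np.round(v,3).tolist() for k,v in s.items()})
for c in ("side","top"):
    f=env.grab_frame(c); cv2.imwrite(f"pics/{c}0.png",f["image"][:,:,::-1])
    print(c,f["fx"],f["cx"],f["cy"],np.round(f["world_to_cam"],3).tolist())
    for n in ("case","lid_handle","lid_hinge","jar"):
        print(n,[(np.round(d["point"],3).tolist(),round(d["conf"],2)) for d in env.mark_of(c,n)][:4])
E
```

```text
{'time_s': 0.0, 'joint_positions': [67.78, 19.638, 87.374, -0.002, 73.073, -8.365], 'qd': [-0.06, -0.02, 0.068, 0.088, -0.012, 0.027], 'effort': [-0.001, -43.124, -24.421, 0.072, 0.056, -0.0], 'ee_pos': [0.126, 0.509, 0.226], 'eef_rot': [[0.239, 0.971, -0.001], [0.971, -0.239, -0.001], [-0.001, -0.0, -1.0]], 'force': [-0.382, -0.657, -0.148], 'wrist_torque': [0.032, -0.044, 0.051], 'width': 1.002}
side 451.97962485035623 312.3421393692981 195.77620655535057 [[-0.994, -0.102, -0.022, 0.464], [-0.038, 0.545, -0.837, 0.09], [0.098, -0.832, -0.546, 0.886], [0.0, 0.0, 0.0, 1.0]]
case [([0.622, 0.228, -0.003], 0.92), ([0.294, -0.203, -0.001], 0.88), ([0.541, -0.052, 0.001], 0.77)]
lid_handle [([0.305, -0.122, 0.11], 0.84), ([0.528, 0.017, 0.141], 0.6), ([0.618, 0.306, 0.117], 0.6)]
lid_hinge [([0.626, 0.121, 0.069], 0.93), ([0.56, -0.151, 0.068], 0.89), ([0.29, -0.304, 0.068], 0.59), ([0.531, -0.007, 0.008], 0.21)]
jar [([0.549, -0.23, -0.0], 0.74)]
top 401.0726853992367 318.75475832219826 198.95821967168658 [[0.02, -1.0, 0.005, -0.0], [-0.999, -0.02, -0.047, 0.476], [0.048, -0.004, -0.999, 0.87], [0.0, 0.0, 0.0, 1.0]]
case [([0.619, 0.225, 0.0], 0.9), ([0.541, -0.055, 0.001], 0.77), ([0.293, -0.21, -0.0], 0.76)]
lid_handle [([0.304, -0.123, 0.115], 0.71), ([0.528, 0.013, 0.141], 0.65), ([0.618, 0.308, 0.116], 0.55)]
lid_hinge [([0.624, 0.124, 0.066], 0.98), ([0.563, -0.152, 0.07], 0.88), ([0.289, -0.303, 0.069], 0.84)]
jar [([0.543, -0.054, -0.002], 0.6), ([0.54, -0.228, 0.0], 0.56)]
```

View pics/side0.png

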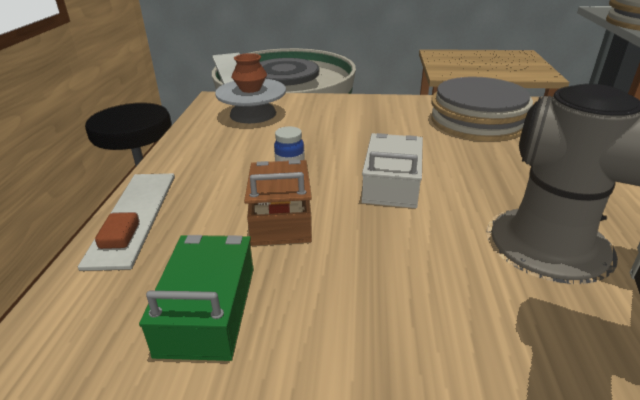

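View pics/top0.png

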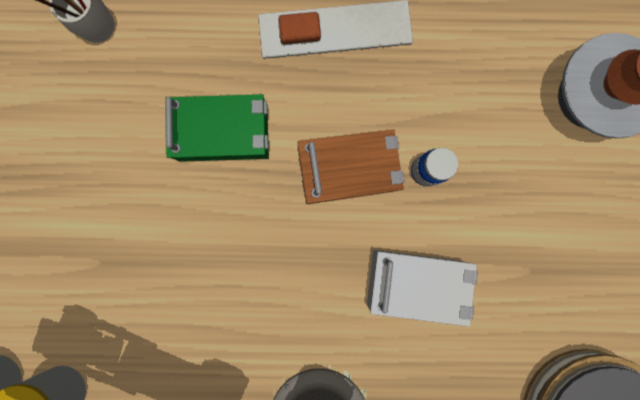

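The side picture shows three case shapes: green at (200,295), white at (392,170) and brown wood at (280,205). In the top picture they are at (217,127), (424,288) and (350,166). The brown one fits: it is wooden, and the blue and white-capped jar stands behind its hinge, at (289,145) in side and (438,166) in top. Its lid looks slightly ajar. I'll enlarge it to confirm.

```bash
python3 - <<'E'
import cv2,numpy as np
a=cv2.imread("pics/side0.png")[120:250,235:325]; b=cv2.imread("pics/top0.png")[120:215,285:465]
cv2.imwrite("pics/sc.png",cv2.resize(a,None,fx=4.5,fy=4.5,interpolation=cv2.INTER_CUBIC))
cv2.imwrite("pics/tc.png",cv2.resize(b,None,fx=4.4,fy=4.4,interpolation=cv2.INTER_CUBIC))
E
```

```text
(no output)
```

View pics/sc.png

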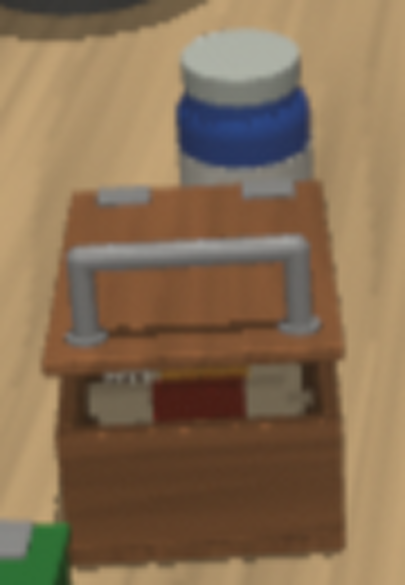

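View pics/tc.png

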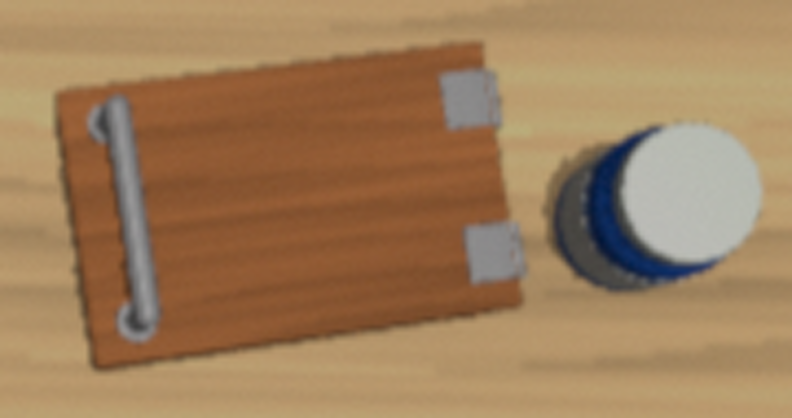

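```bash
cat > h.py <<'E'
import numpy as np,cv2
from workcell import env
from scipy.optimize import least_squares
def proj(f,p):
    p=np.atleast_2d(p); W=np.array(f["world_to_cam"]); q=p@W[:3,:3].T+W[:3,3]
    return np.c_[f["fx"]*q[:,0]/q[:,2]+f["cx"],f["fy"]*q[:,1]/q[:,2]+f["cy"]]
def case2w(P,p):
    x,y,yaw=P[:3];c,s=np.cos(yaw),np.sin(yaw);p=np.atleast_2d(p)
    return p@np.array([[c,s,0],[-s,c,0],[0,0,1]])+[x,y,0]
def lid2c(a,p): # lid coords: closed, relative to hinge
    c,s=np.cos(a),np.sin(a);p=np.atleast_2d(p) # +turn about +y raises
    return np.c_[c*p[:,0]+s*p[:,2],p[:,1],-s*p[:,0]+c*p[:,2]]+[0.1,0,0.07]
E
python3 - <<'E'
from h import *
fs,ft=env.grab_frame("side"),env.grab_frame("top")
S=lambda u,v:(235+u/4.5-.4,120+v/4.5-.4); T=lambda u,v:(285+u/4.4-.4,120+v/4.4-.4)
# case y+ : x_case ~ -y_world -> y_case ~ +x_world
side=[('l',(-.202,.063,0),S(45,372)),('l',(-.202,-.063,0),S(343,358)),('l',(0,.063,.008),S(75,192)),('l',(0,-.063,.008),S(320,183)),
('c',(-.1,.061,0),S(70,562)),('c',(-.1,-.061,0),S(343,550)),('c',(-.1,.061,.07),S(62,432)),('c',(-.1,-.061,.07),S(343,428))]
# side camera: image x ~ -world x -> case +y on left
top=[('l',(-.202,.063,.008),T(57,92)),('l',(-.202,-.063,.008),T(95,368)),('l',(0,.063,.008),T(482,43)),('l',(0,-.063,.008),T(522,305)),('l',(-.18,0,.044),T(132,210))]
def res(P,full=False):
    r=[]
    for f,L in((fs,side),(ft,top)):
        for k,p,uv in L:
            p=np.array([p]); 
            if k=='l':p=lid2c(P[3],p)
            r.append(proj(f,case2w(P,p))[0]-uv)
    return np.array(r) if full else np.array(r).ravel()
o=least_squares(res,[.545,-.053,np.radians(-81),.15],loss='soft_l1')
P=o.x;print(P,np.degrees(P[2:]));print(res(P,True).round(1).tolist())
np.save('P.npy',P)
for a in(P[3],.5,1,1.57):print(a,case2w(P,lid2c(a,(-.18,0,.044))))
print(case2w(P,[[-.048,0,.008],[.1,0,.07]]), env.state()["time_s"])
print([(np.round(d["point"],3),round(d["conf"],2)) for c in("side","top") for d in env.mark_of(c,"lid_handle")])
E
```

```text
[ 0.54047273 -0.05278367 -1.40751885  0.15964159] [-80.6448898    9.14678953]
[[-0.5, 0.4], [0.8, 0.0], [-0.2, -0.1], [0.9, -0.8], [0.3, 0.9], [1.0, 0.2], [-1.5, 1.2], [0.1, -1.3], [-0.5, -0.9], [-0.0, -0.2], [0.1, -0.4], [0.4, 0.7], [0.8, -0.2]]
0.1596415932059913 [[0.52897751 0.01699253 0.1420541 ]]
0.5 [[ 0.53447938 -0.01640392  0.19491023]]
1 [[ 0.54693751 -0.09202503  0.24523808]]
1.57 [[ 0.56385705 -0.194727    0.25003498]]
[[ 0.53267019 -0.00542208  0.008     ]
 [ 0.55672802 -0.15145366  0.07      ]] 0.6
[(array([0.527, 0.017, 0.138]), 0.75), (array([ 0.307, -0.125,  0.109]), 0.67), (array([ 0.301, -0.124,  0.116]), 0.94), (array([0.616, 0.309, 0.115]), 0.77), (array([0.534, 0.016, 0.144]), 0.72)]
```

The fit to both views agrees to about 1 px. The case is at (0.540, -0.053) with yaw -80.6°. The lid is ajar by 9°, and the bar is at (0.529, 0.017, 0.142), which matches the network's mark. The crop confirms wood with the jar behind it, and the front tile is red. I'll move above the bar.

```bash
cat > plan.py <<'E'
import numpy as np
from scipy.spatial.transform import Rotation as R
from workcell import env
def plan(way,n=None,step=36,deg=6.5,p=None,r=None,show=True):
    """way: list of (pos,Rot) ; prints rows (tx,ty,tz,wx,wy,wz)"""
    s=env.state()
    p=np.array(s["ee_pos"]) if p is None else p
    r=R.from_matrix(s["eef_rot"]) if r is None else r
    for P,Q in way:
        P=np.array(P); Q=R.from_matrix(Q) if not isinstance(Q,R) else Q
        d=np.linalg.norm(P-p)*1000; a=np.degrees((r.inv()*Q).magnitude())
        k=max(1,int(np.ceil(max(d/step,a/deg))))
        p0,r0=p.copy(),r; rv=(r0.inv()*Q).as_rotvec()
        for i in range(1,k+1):
            tp=p0+(P-p0)*i/k; tq=r0*R.from_rotvec(rv*i/k)
            sh=np.round(r.inv().apply(tp-p)/0.04,2); w=np.round(np.degrees((r.inv()*tq).as_rotvec()),1)
            print((sh+0.).tolist(),(w+0.).tolist())
            p=p+r.apply(sh*0.04); r=r*R.from_rotvec(np.radians(w))
        print('--',p.round(3))
    return p,r
a=np.radians(-80.645); cx=np.array([np.cos(a),np.sin(a),0]); cy=np.array([-np.sin(a),np.cos(a),0])
DOWN=np.c_[-cx,cy,[0,0,-1]]
E
python3 - <<'E'
from plan import *
plan([((.529,.017,.2),DOWN)],step=38)
E
```

```text
[-0.56, 0.75, 0.04] [0.0, 0.0, -1.4]
[-0.58, 0.73, 0.04] [0.0, 0.0, -1.3]
[-0.6, 0.73, 0.04] [0.0, 0.0, -1.4]
[-0.61, 0.7, 0.04] [0.0, 0.0, -1.4]
[-0.63, 0.7, 0.04] [0.0, 0.0, -1.3]
[-0.65, 0.67, 0.04] [0.0, 0.0, -1.4]
[-0.66, 0.67, 0.04] [0.0, 0.0, -1.4]
[-0.68, 0.64, 0.03] [0.0, 0.0, -1.3]
[-0.69, 0.63, 0.04] [0.0, 0.0, -1.4]
[-0.71, 0.61, 0.04] [0.0, 0.0, -1.4]
[-0.72, 0.6, 0.04] [0.0, 0.0, -1.3]
[-0.74, 0.58, 0.04] [0.0, 0.0, -1.4]
[-0.75, 0.56, 0.04] [0.0, 0.0, -1.3]
[-0.76, 0.54, 0.04] [0.0, 0.0, -1.4]
[-0.78, 0.52, 0.04] [0.0, 0.0, -1.4]
[-0.79, 0.51, 0.04] [0.0, 0.0, -1.3]
[-0.8, 0.49, 0.04] [0.0, 0.0, -1.4]
-- [0.529 0.017 0.2  ]
```

play_rows:
  steps: [1, -0.56, 0.75, 0.04, 0, 0, -1.4, 1, -0.58, 0.73, 0.04, 0, 0, -1.4, 1, -0.6, 0.73, 0.04, 0, 0, -1.4, 1, -0.61, 0.7, 0.04, 0, 0, -1.4, 1, -0.63, 0.7, 0.04, 0, 0, -1.3]

```text
time_s: 1.12
ee_pos: [0.2452, 0.3636, 0.2188]
eef_rot: [[0.119, 0.993, 0.0], [0.993, -0.119, 0.0], [0.0, 0.0, -1.0]]
force: [0.7, 0.4, 0.1]
width: 0.998
```

play_rows:
  steps: [1, -0.65, 0.67, 0.04, 0, 0, -1.4, 1, -0.66, 0.67, 0.04, 0, 0, -1.4, 1, -0.68, 0.64, 0.04, 0, 0, -1.3, 1, -0.69, 0.63, 0.04, 0, 0, -1.4, 1, -0.71, 0.61, 0.04, 0, 0, -1.4]

```text
time_s: 1.53
ee_pos: [0.3641, 0.2187, 0.2109]
eef_rot: [[-0.0, 1.0, 0.001], [1.0, 0.0, 0.0], [0.0, 0.001, -1.0]]
force: [-0.7, -0.1, 0.3]
width: 0.999
```

play_rows:
  steps: [1, -0.72, 0.6, 0.04, 0, 0, -1.3, 1, -0.74, 0.58, 0.04, 0, 0, -1.4, 1, -0.75, 0.56, 0.04, 0, 0, -1.4, 1, -0.76, 0.54, 0.04, 0, 0, -1.4, 1, -0.78, 0.52, 0.04, 0, 0, -1.3]

```text
time_s: 1.95
ee_pos: [0.4831, 0.0738, 0.2028]
eef_rot: [[-0.118, 0.993, 0.0], [0.993, 0.118, 0.0], [0.0, 0.0, -1.0]]
force: [0.0, 0.4, -0.4]
width: 1.001
```

play_rows:
  steps: [1, -0.79, 0.51, 0.04, 0, 0, -1.3, 1, -0.8, 0.49, 0.04, 0, 0, -1.3, 1, 0, 0, 0, 0, 0, 0]

```text
time_s: 2.2
ee_pos: [0.5336, 0.0126, 0.199]
eef_rot: [[-0.159, 0.987, 0.002], [0.987, 0.159, -0.002], [-0.002, 0.002, -1.0]]
force: [-0.9, -0.2, 0.1]
width: 0.997
```

```bash
python3 - <<'E'
from plan import *
import cv2
f=env.grab_frame("side");cv2.imwrite("pics/s1.png",f["image"][:,:,::-1])
s=env.state();print(s["time_s"],np.round(s["joint_positions"],1),s["force"])
plan([((.529,.017,.123),DOWN)],step=30)
E
```

```text
2.25 [  -6.6   21.7   88.8   -0.    69.5 -105.7] [-0.11973548 -0.9018972  -0.73064935]
[0.02, -0.02, 0.63] [0.0, 0.0, -0.1]
[0.02, -0.02, 0.63] [0.0, 0.0, -0.1]
[0.02, -0.01, 0.64] [0.0, 0.0, 0.0]
-- [0.529 0.017 0.123]
```

View pics/s1.png

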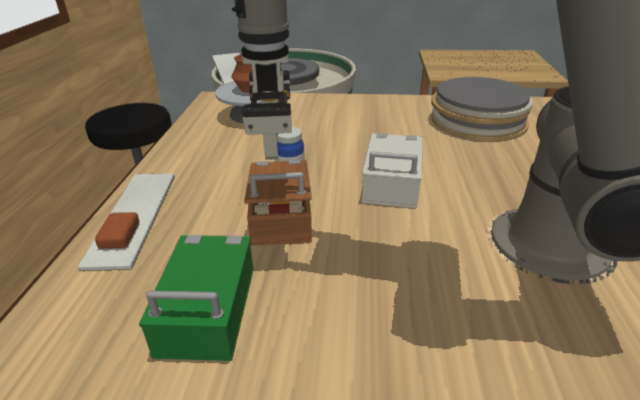

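The fingers, seen at (270,150), hang above the bar. I'll descend and close on it.

play_rows:
  steps: [0.3, 0, 0, 0.63, 0, 0, 0, 0, 0.02, -0.02, 0.63, 0, 0, 0, -0.2, 0, 0, 0.64, 0, 0, 0, -0.4, 0, 0, 0, 0, 0, 0]

```text
time_s: 2.58
ee_pos: [0.5254, 0.0195, 0.1194]
eef_rot: [[-0.163, 0.987, -0.009], [0.987, 0.163, 0.001], [0.003, -0.009, -1.0]]
force: [-1.2, 0.6, -0.1]
width: 0.762
```

```bash
python3 - <<'E'
from plan import *
import cv2
f=env.grab_frame("side");cv2.imwrite("pics/s2.png",cv2.resize(f["image"][60:260,200:400,::-1],None,fx=3,fy=3))
s=env.state();print(s["time_s"],s["ee_pos"],s["force"],s["width"])
E
```

```text
2.6333 [0.52691047 0.01933503 0.12186316] [-0.09403204  0.24888814  0.97923026] 0.7129076283127088
```

View pics/s2.png

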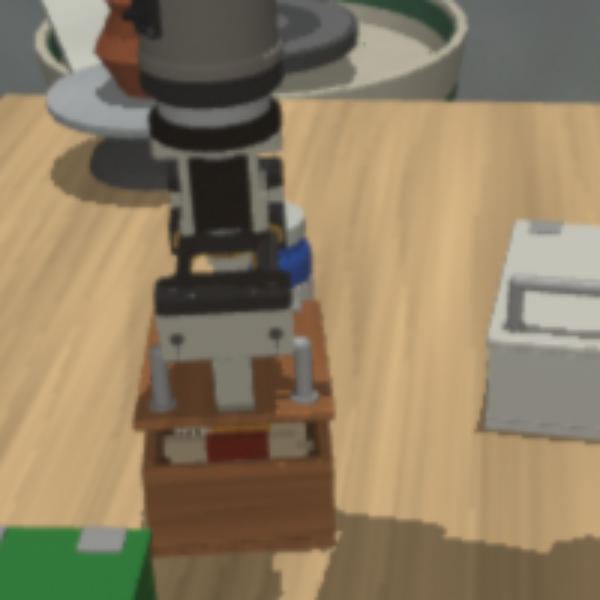

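The finger stands in front of the bar, between the posts. I'll close with 25 N.

play_rows:
  steps: [-1, 0, 0, 0, 0, 0, 0, -1, 0, 0, 0, 0, 0, 0, -1, 0, 0, 0, 0, 0, 0, -1, 0, 0, 0, 0, 0, 0, -1, 0, 0, 0, 0, 0, 0]
  grip_force: 25

```text
time_s: 3.05
ee_pos: [0.5295, 0.0183, 0.1244]
eef_rot: [[-0.162, 0.987, 0.002], [0.987, 0.162, -0.0], [-0.0, 0.002, -1.0]]
force: [-0.1, -0.2, 0.2]
width: 0.353
```

play_rows:
  steps: [-1, 0, 0, 0, 0, 0, 0, -1, 0, 0, 0, 0, 0, 0]

```text
time_s: 3.22
ee_pos: [0.5292, 0.0183, 0.1238]
eef_rot: [[-0.162, 0.987, 0.0], [0.987, 0.162, 0.0], [-0.0, 0.0, -1.0]]
force: [0.1, -0.3, 0.1]
width: 0.207
```

```bash
python3 - <<'E'
from plan import *
# arc in tool axes: bar rel hinge
L=np.array([-.18,.044])
def bar(a): c,s=np.cos(a),np.sin(a); return np.array([c*L[0]+s*L[1],-s*L[0]+c*L[1]])
aa=np.linspace(.16,1.62,21)
for i in range(20):
    d=bar(aa[i+1])-bar(aa[i]); print(round(aa[i+1],2),np.round([-d[0]/.04,0,-d[1]/.04],2))
E
```

```text
0.23 [-0.14  0.   -0.31]
0.31 [-0.16  0.   -0.3 ]
0.38 [-0.19  0.   -0.28]
0.45 [-0.21  0.   -0.27]
0.52 [-0.23  0.   -0.25]
0.6 [-0.24  0.   -0.24]
0.67 [-0.26  0.   -0.22]
0.74 [-0.27  0.   -0.2 ]
0.82 [-0.29  0.   -0.18]
0.89 [-0.3   0.   -0.16]
0.96 [-0.31  0.   -0.13]
1.04 [-0.32  0.   -0.11]
1.11 [-0.33  0.   -0.09]
1.18 [-0.33  0.   -0.06]
1.26 [-0.34  0.   -0.04]
1.33 [-0.34  0.   -0.01]
1.4 [-0.34  0.    0.01]
1.47 [-0.34  0.    0.04]
1.55 [-0.33  0.    0.06]
1.62 [-0.33  0.    0.08]
```

play_rows:
  steps: [-1, 0, 0, 0, 0, 0, 0, -1, 0, 0, 0, 0, 0, 0, -1, 0, 0, 0, 0, 0, 0]

```text
time_s: 3.47
ee_pos: [0.5291, 0.0184, 0.1236]
eef_rot: [[-0.162, 0.987, -0.0], [0.987, 0.162, 0.0], [0.0, 0.0, -1.0]]
force: [-0.1, 1.7, 1.6]
width: 0.107
```

play_rows:
  steps: [-1, -0.14, 0, -0.31, 0, 0, 0, -1, -0.16, 0, -0.3, 0, 0, 0, -1, -0.19, 0, -0.28, 0, 0, 0]

```text
time_s: 3.72
ee_pos: [0.532, 0.0003, 0.1588]
eef_rot: [[-0.163, 0.987, -0.001], [0.987, 0.163, 0.003], [0.003, -0.001, -1.0]]
force: [2.5, 7.3, -3.0]
width: 0.11
```

The bar is held (width about 10 mm) and the lid follows with low force. I'll continue the arc.

play_rows:
  steps: [-1, -0.21, 0, -0.27, 0, 0, 0, -1, -0.23, 0, -0.25, 0, 0, 0, -1, -0.24, 0, -0.24, 0, 0, 0, -1, -0.26, 0, -0.22, 0, 0, 0, -1, -0.27, 0, -0.2, 0, 0, 0]

```text
time_s: 4.13
ee_pos: [0.5398, -0.0454, 0.2078]
eef_rot: [[-0.163, 0.987, 0.0], [0.987, 0.163, 0.007], [0.007, 0.001, -1.0]]
force: [-3.3, 13.9, 10.7]
width: 0.111
```

play_rows:
  steps: [-1, -0.29, 0, -0.18, 0, 0, 0, -1, -0.3, 0, -0.16, 0, 0, 0, -1, -0.31, 0, -0.13, 0, 0, 0, -1, -0.32, 0, -0.11, 0, 0, 0]

```text
time_s: 4.47
ee_pos: [0.5482, -0.0949, 0.2316]
eef_rot: [[-0.164, 0.987, 0.002], [0.987, 0.164, 0.004], [0.003, 0.002, -1.0]]
force: [-1.9, 7.6, 8.9]
width: 0.112
```

```bash
python3 - <<'E'
from plan import *
import cv2
f=env.grab_frame("side");cv2.imwrite("pics/s3.png",cv2.resize(f["image"][40:260,200:400,::-1],None,fx=2.7,fy=2.7))
s=env.state();print(s["time_s"],s["ee_pos"],s["force"],s["width"],s["joint_positions"])
p=np.array(s["ee_pos"])-[.5567,-.1515,.051]; print(p@cx,p@cy,p[2])
E
```

```text
4.5167 [ 0.5487245  -0.09767183  0.23227204] [-4.2028654   6.0952346  17.20137758] 0.10603012101521775 [ -18.03732696   22.68322956   81.74132375    0.1178789    75.44200842
 -117.41386814]
-0.05440869263401361 0.000880397509093274 0.18127204066178942
```

View pics/s3.png

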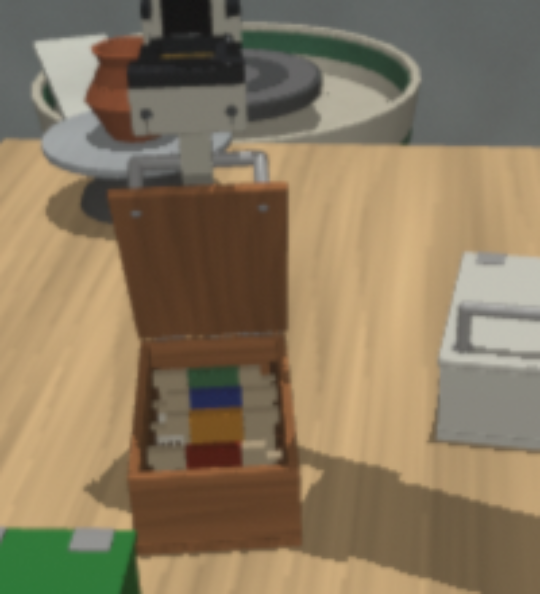

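The lid is at about 60° and the tiles stay in place. There is a 17 N radial strain, so I'll finish with slightly less downward motion.

play_rows:
  steps: [-1, -0.33, 0, -0.15, 0, 0, 0, -1, -0.33, 0, -0.1, 0, 0, 0, -1, -0.34, 0, -0.04, 0, 0, 0, -1, -0.34, 0, -0.01, 0, 0, 0]

```text
time_s: 4.85
ee_pos: [0.5572, -0.149, 0.2419]
eef_rot: [[-0.163, 0.987, 0.001], [0.987, 0.163, 0.003], [0.002, 0.001, -1.0]]
force: [1.4, 4.4, 4.2]
width: 0.108
```

play_rows:
  steps: [-1, -0.34, 0, 0, 0, 0, 0, -1, -0.34, 0, 0.03, 0, 0, 0, -1, -0.33, 0, 0.05, 0, 0, 0, -1, -0.33, 0, 0.07, 0, 0, 0, -1, 0, 0, 0, 0, 0, 0]

```text
time_s: 5.27
ee_pos: [0.5665, -0.2053, 0.235]
eef_rot: [[-0.161, 0.987, 0.002], [0.987, 0.161, -0.001], [-0.002, 0.002, -1.0]]
force: [5.6, -1.9, -1.2]
width: 0.109
```

```bash
python3 - <<'E'
from plan import *
import cv2
f=env.grab_frame("side");cv2.imwrite("pics/s4.png",cv2.resize(f["image"][40:260,200:400,::-1],None,fx=2.7,fy=2.7))
s=env.state();print(s["time_s"],s["ee_pos"],s["force"],s["width"],s["joint_positions"])
p=np.array(s["ee_pos"])-[.5567,-.1515,.051]; print(p@cx,p@cy,p[2], np.degrees(np.arctan2(p[2],-(p@cx))-np.arctan2(.044,.18)))
E
```

```text
5.3167 [ 0.5664236  -0.20485667  0.23510318] [ 4.68294316 -2.37100561 -0.8640924 ] 0.1113427217386421 [-2.71442065e+01  2.74292114e+01  7.37179189e+01 -5.02623640e-02
  7.86962467e+01 -1.26396725e+02]
0.054227619536743876 0.0009210982948340963 0.18410317522185002 92.6760774485065
```

View pics/s4.png

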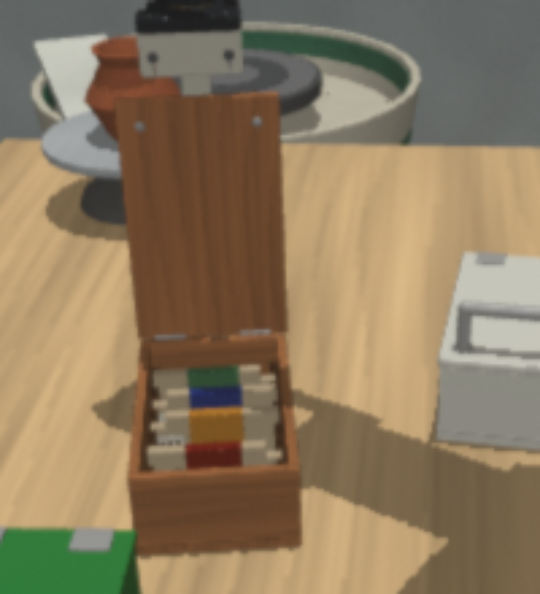

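The lid stands at about 93°. I'll open a little, then withdraw straight up.

play_rows:
  steps: [-0.5, 0, 0, 0, 0, 0, 0, -0.5, 0, 0, 0, 0, 0, 0, -0.5, 0, 0, 0, 0, 0, 0]

```text
time_s: 5.57
ee_pos: [0.5649, -0.2029, 0.2351]
eef_rot: [[-0.162, 0.987, -0.002], [0.987, 0.162, 0.0], [0.0, -0.002, -1.0]]
force: [-0.1, 0.0, -0.3]
width: 0.243
```

play_rows:
  steps: [-0.5, 0, 0, -0.4, 0, 0, 0, -0.5, 0, 0, -0.6, 0, 0, 0, -0.5, 0, 0, -0.6, 0, 0, 0, -0.5, 0, 0, -0.8, 0, 0, 0]

```text
time_s: 5.9
ee_pos: [0.5645, -0.2024, 0.3308]
eef_rot: [[-0.162, 0.987, -0.004], [0.987, 0.162, 0.002], [0.002, -0.004, -1.0]]
force: [0.8, -0.6, 0.6]
width: 0.25
```

```bash
python3 - <<'E'
from plan import *
from h import *
import cv2
f=env.grab_frame("side");cv2.imwrite("pics/s5.png",cv2.resize(f["image"][120:220,230:320,::-1],None,fx=6,fy=6,interpolation=cv2.INTER_CUBIC))
g=env.grab_frame("top");cv2.imwrite("pics/t5.png",cv2.resize(g["image"][100:230,270:480,::-1],None,fx=3.8,fy=3.8,interpolation=cv2.INTER_CUBIC))
s=env.state();print(s["time_s"],s["ee_pos"],s["force"],s["width"])
E
```

```text
6.0 [ 0.56661737 -0.20340155  0.33708583] [-0.17738327 -0.02839276  0.05582909] 0.2501617200193935
```

View pics/s5.png

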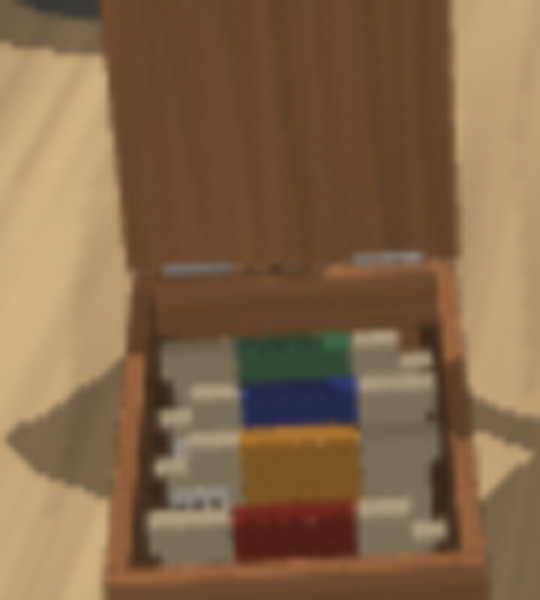

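View pics/t5.png

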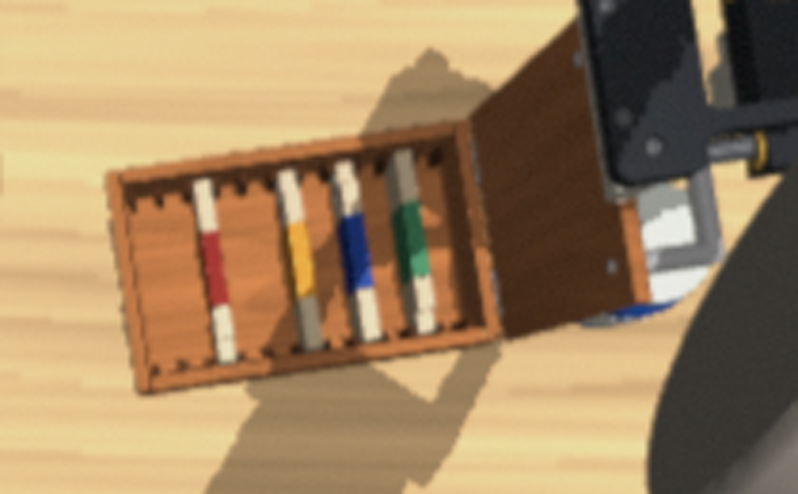

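The lid stays upright on its own. In the side crop the front tile is red, with its notch step at crop (430,530). That is the case -y end, near the robot, so the plain end is at case +y. By right-handedness its code face looks toward the hinge. The ochre tile, notched at the other end with its code visible in front, agrees with this. I'll check the tile position against the model.

```bash
python3 - <<'E'
from h import *
from plan import *
P=np.load('P.npy'); f,g=env.grab_frame("side"),env.grab_frame("top")
t=case2w(P,[[-.048,.05,.058],[-.048,-.05,.058]])  # -y end: notch 10mm deep -> 48
t[1,2]=.048
print(proj(g,t), "meas",(270+203/3.8,100+183/3.8),(270+228/3.8,100+358/3.8))
t2=case2w(P,[[-.0525,.05,.058],[-.0525,-.038,.058]]); print(proj(f,t2),"meas front upper",(230+148/6,120+516/6),(230+410/6,120+507/6))
for n in("tile_red",):
  for c in("side","top"): print([(np.round(d["point"],3),round(d["conf"],2)) for d in env.mark_of(c,n)])
print(case2w(P,[[-.048,0,.008],[-.048,.026,.023]]))
up=R.from_matrix(np.c_[cx,-cy,[0,0,-1]]); mid=R.from_matrix(DOWN)*R.from_rotvec([0,0,np.pi/2])
q=case2w(P,[[-.048,.026,.15]])[0]
plan([((q+[.565,-.202,.3])/2,mid),(q,up)],deg=7)
print([np.round(d["point"],3) for d in env.mark_of("top","case")])
E
```

```text
[[322.8946738  147.18747179]
 [329.64190158 194.66686652]] meas (323.42105263157896, 148.1578947368421) (330.0, 194.21052631578948)
[[254.42480681 207.54874115]
 [298.30278033 205.25417019]] meas front upper (254.66666666666666, 206.0) (298.3333333333333, 204.5)
[(array([ 0.531, -0.008,  0.005]), 0.66)]
[(array([ 0.532, -0.006,  0.01 ]), 0.66)]
[[ 0.53267019 -0.00542208  0.008     ]
 [ 0.55832438 -0.00119571  0.023     ]]
[0.19, 0.03, 0.2] [0.0, 0.0, 6.9]
[0.2, 0.0, 0.21] [0.0, 0.0, 6.9]
[0.19, -0.02, 0.2] [0.0, 0.0, 7.0]
[0.19, -0.05, 0.2] [0.0, 0.0, 6.9]
[0.18, -0.06, 0.2] [-0.1, 0.0, 6.9]
[0.17, -0.09, 0.21] [0.0, 0.0, 6.9]
[0.16, -0.11, 0.2] [0.0, 0.0, 7.0]
[0.15, -0.13, 0.2] [0.0, 0.0, 6.9]
[0.13, -0.14, 0.2] [0.0, 0.0, 6.9]
[0.11, -0.16, 0.2] [0.0, 0.0, 6.9]
[0.09, -0.17, 0.21] [0.0, 0.0, 6.9]
[0.08, -0.18, 0.2] [0.0, 0.0, 7.0]
[0.04, -0.19, 0.2] [0.0, 0.0, 6.9]
-- [ 0.562 -0.102  0.225]
[0.03, -0.19, 0.14] [0.0, 0.0, 6.9]
[0.0, -0.19, 0.15] [0.0, 0.0, 6.9]
[-0.02, -0.2, 0.14] [0.0, 0.0, 7.0]
[-0.05, -0.18, 0.15] [0.0, 0.0, 6.9]
[-0.06, -0.18, 0.14] [0.0, 0.0, 6.9]
[-0.09, -0.18, 0.15] [0.0, 0.0, 6.9]
[-0.11, -0.16, 0.14] [0.0, 0.0, 7.0]
[-0.13, -0.14, 0.15] [0.0, 0.0, 6.9]
[-0.14, -0.13, 0.14] [0.0, 0.0, 6.9]
[-0.16, -0.11, 0.14] [0.0, 0.0, 6.9]
[-0.17, -0.1, 0.15] [0.0, 0.0, 6.9]
[-0.18, -0.07, 0.14] [0.0, 0.0, 7.0]
[-0.18, -0.04, 0.15] [0.0, 0.0, 6.9]
-- [ 0.558 -0.001  0.15 ]
[array([ 0.543, -0.051,  0.001]), array([ 0.616,  0.224, -0.001])]
```

The model matches the measurements within 1.5 px (2 mm). I'll travel and turn at a constant height to clear the lid, then descend.

```bash
python3 - <<'E'
from h import *
from plan import *
P=np.load('P.npy')
up=R.from_matrix(np.c_[cx,-cy,[0,0,-1]]); mid=R.from_matrix(DOWN)*R.from_rotvec([0,0,np.pi/2])
q=case2w(P,[[-.048,.026,.33]])[0]
print(env.state()["ee_pos"],env.state()["joint_positions"])
plan([((q*.7+np.array([.565,-.202,.33])*.3),mid),(q,up)],deg=7)
E
```

```text
[ 0.56491667 -0.20249556  0.32996365] [-2.70322280e+01  2.51562990e+01  6.28167323e+01 -4.19021846e-03
  9.21989241e+01 -1.26381742e+02]
[0.27, 0.04, 0.0] [0.0, 0.0, 6.9]
[0.27, 0.0, 0.0] [0.0, 0.0, 6.9]
[0.27, -0.03, 0.0] [0.0, 0.0, 7.0]
[0.26, -0.06, 0.0] [-0.1, 0.0, 6.9]
[0.26, -0.1, 0.0] [0.0, 0.0, 6.9]
[0.24, -0.12, 0.0] [0.0, 0.0, 6.9]
[0.22, -0.15, 0.0] [0.0, 0.0, 7.0]
[0.21, -0.18, 0.0] [0.0, 0.0, 6.9]
[0.18, -0.2, 0.0] [0.0, 0.0, 6.9]
[0.16, -0.22, 0.0] [0.0, 0.0, 6.9]
[0.12, -0.24, 0.0] [0.0, 0.0, 6.9]
[0.1, -0.26, 0.0] [-0.1, 0.0, 7.0]
[0.07, -0.26, 0.0] [0.0, 0.0, 6.9]
-- [ 0.56  -0.061  0.33 ]
[0.02, -0.11, 0.0] [0.0, 0.0, 6.9]
[0.0, -0.12, 0.0] [0.0, 0.0, 6.9]
[-0.02, -0.11, 0.0] [0.0, 0.0, 7.0]
[-0.02, -0.12, 0.0] [0.0, 0.0, 6.9]
[-0.04, -0.11, 0.0] [0.0, 0.0, 6.9]
[-0.06, -0.1, 0.0] [0.0, 0.0, 6.9]
[-0.06, -0.1, 0.0] [0.0, 0.0, 7.0]
[-0.08, -0.08, 0.0] [0.0, 0.0, 6.9]
[-0.08, -0.08, 0.0] [0.0, 0.0, 6.9]
[-0.1, -0.07, 0.0] [0.0, 0.0, 6.9]
[-0.1, -0.05, 0.0] [0.0, 0.0, 6.9]
[-0.11, -0.04, 0.0] [0.0, 0.0, 7.0]
[-0.11, -0.03, 0.0] [0.0, 0.0, 6.9]
-- [ 0.558 -0.001  0.33 ]
```

play_rows:
  steps: [-0.5, 0.27, 0.04, 0, 0, 0, 6.9, -0.5, 0.27, 0, 0, 0, 0, 6.9, -0.5, 0.27, -0.03, 0, 0, 0, 7, -0.5, 0.26, -0.06, 0, 0, 0, 6.9, -0.5, 0.26, -0.1, 0, 0, 0, 6.9]

```text
time_s: 6.67
ee_pos: [0.5632, -0.1478, 0.3301]
eef_rot: [[0.432, 0.902, -0.002], [0.902, -0.432, 0.001], [-0.0, -0.003, -1.0]]
force: [-0.1, -0.2, -0.1]
width: 0.247
```

play_rows:
  steps: [-0.5, 0.24, -0.12, 0, 0, 0, 6.9, -0.5, 0.22, -0.15, 0, 0, 0, 7, -0.5, 0.21, -0.18, 0, 0, 0, 6.9, -0.5, 0.18, -0.2, 0, 0, 0, 6.9, -0.5, 0.16, -0.22, 0, 0, 0, 6.9]

```text
time_s: 7.08
ee_pos: [0.5617, -0.0937, 0.3302]
eef_rot: [[0.868, 0.497, -0.003], [0.497, -0.868, 0.001], [-0.002, -0.002, -1.0]]
force: [0.3, -0.2, 0.1]
width: 0.249
```

play_rows:
  steps: [-0.4, 0.12, -0.24, 0, 0, 0, 6.9, -0.4, 0.1, -0.26, 0, 0, 0, 7, -0.4, 0.07, -0.26, 0, 0, 0, 6.9, -0.4, 0.02, -0.11, 0, 0, 0, 6.9, -0.4, 0, -0.12, 0, 0, 0, 6.9]

```text
time_s: 7.5
ee_pos: [0.5603, -0.0518, 0.3302]
eef_rot: [[0.997, -0.083, -0.002], [-0.083, -0.997, 0.001], [-0.002, -0.0, -1.0]]
force: [0.2, 0.9, -0.6]
width: 0.3
```

play_rows:
  steps: [-0.4, -0.02, -0.11, 0, 0, 0, 7, -0.4, -0.02, -0.12, 0, 0, 0, 6.9, -0.4, -0.04, -0.11, 0, 0, 0, 6.9, -0.4, -0.06, -0.1, 0, 0, 0, 6.9, -0.4, -0.06, -0.1, 0, 0, 0, 7]

```text
time_s: 7.92
ee_pos: [0.5594, -0.0289, 0.3302]
eef_rot: [[0.772, -0.636, -0.003], [-0.636, -0.772, 0.0], [-0.002, 0.001, -1.0]]
force: [-0.8, -0.6, 0.7]
width: 0.3
```

play_rows:
  steps: [-0.4, -0.08, -0.08, 0, 0, 0, 6.9, -0.4, -0.08, -0.08, 0, 0, 0, 6.9, -0.4, -0.1, -0.07, 0, 0, 0, 6.9, -0.4, -0.1, -0.05, 0, 0, 0, 6.9, -0.4, -0.11, -0.04, 0, 0, 0, 7]

```text
time_s: 8.33
ee_pos: [0.5584, -0.0059, 0.3302]
eef_rot: [[0.274, -0.962, -0.003], [-0.962, -0.274, 0.0], [-0.001, 0.002, -1.0]]
force: [0.2, -0.0, 0.9]
width: 0.299
```

play_rows:
  steps: [-0.4, -0.11, -0.03, 0, 0, 0, 6.9, -0.4, 0, 0, 0, 0, 0, 0, -0.4, 0, 0, 0, 0, 0, 0]

```text
time_s: 8.58
ee_pos: [0.5585, -0.0014, 0.3306]
eef_rot: [[0.167, -0.986, -0.002], [-0.986, -0.167, 0.0], [-0.0, 0.002, -1.0]]
force: [0.4, -0.6, 0.3]
width: 0.306
```

```bash
python3 - <<'E'
from h import *
from plan import *
P=np.load('P.npy')
up=R.from_matrix(np.c_[cx,-cy,[0,0,-1]])
s=env.state();print(s["time_s"],s["ee_pos"],s["width"],np.round(s["joint_positions"],1))
q=case2w(P,[[-.048,.026,.09]])[0]
plan([(q,up)],deg=7)
E
```

```text
8.5833 [ 0.55845097 -0.00143366  0.33060581] 0.3057836292949698 [-8.  20.2 70.3 -0.  89.7 72.4]
[0.0, 0.0, 0.86] [0.0, 0.0, 0.0]
[0.0, 0.0, 0.86] [0.0, 0.0, 0.1]
[0.0, 0.0, 0.86] [0.0, 0.0, 0.0]
[0.0, 0.0, 0.86] [0.1, 0.0, 0.0]
[0.0, 0.0, 0.86] [0.0, 0.0, 0.1]
[0.0, 0.0, 0.86] [0.0, 0.0, 0.0]
[0.0, 0.0, 0.86] [0.0, 0.0, 0.0]
-- [ 0.558 -0.001  0.09 ]
```

play_rows:
  steps: [-0.38, 0, 0, 0.86, 0, 0, 0, -0.38, 0, 0, 0.86, 0, 0, 0, -0.38, 0, 0, 0.86, 0, 0, 0, -0.38, 0, 0, 0.86, 0, 0, 0, -0.38, 0, 0, 0.86, 0, 0, 0]

```text
time_s: 9.0
ee_pos: [0.5583, -0.0019, 0.1577]
eef_rot: [[0.166, -0.986, -0.0], [-0.986, -0.166, -0.0], [0.0, 0.0, -1.0]]
force: [1.8, 0.3, -0.6]
width: 0.312
```

play_rows:
  steps: [-0.38, 0, 0, 0.86, 0, 0, 0, -0.38, 0, 0, 0.7, 0, 0, 0, -0.38, 0, 0, 0, 0, 0, 0, -0.38, 0, 0, 0, 0, 0, 0]

```text
time_s: 9.33
ee_pos: [0.5579, -0.0017, 0.0962]
eef_rot: [[0.165, -0.986, -0.003], [-0.986, -0.165, 0.0], [-0.001, 0.003, -1.0]]
force: [-0.0, -0.1, 0.7]
width: 0.312
```

```bash
python3 - <<'E'
from h import *
from plan import *
P=np.load('P.npy')
f=env.grab_frame("side");cv2.imwrite("pics/s6.png",cv2.resize(f["image"][100:250,220:340,::-1],None,fx=4,fy=4,interpolation=cv2.INTER_CUBIC))
g=env.grab_frame("top");cv2.imwrite("pics/t6.png",cv2.resize(g["image"][100:230,270:480,::-1],None,fx=3.8,fy=3.8,interpolation=cv2.INTER_CUBIC))
up=R.from_matrix(np.c_[cx,-cy,[0,0,-1]])
s=env.state();print(s["time_s"],s["ee_pos"],s["width"],s["force"])
plan([(case2w(P,[[-.048,.026,.024]])[0],up)],deg=7,step=20)
E
```

```text
9.4333 [ 0.5600144  -0.00185247  0.09889052] 0.3118370945634211 [-0.4101528   0.23521615 -0.02664755]
[-0.01, 0.01, 0.47] [0.0, 0.0, 0.0]
[0.0, 0.01, 0.47] [-0.1, 0.0, 0.0]
[-0.01, 0.01, 0.46] [0.0, 0.0, 0.0]
[0.0, 0.01, 0.47] [-0.1, 0.0, 0.1]
-- [ 0.558 -0.001  0.024]
```

View pics/s6.png

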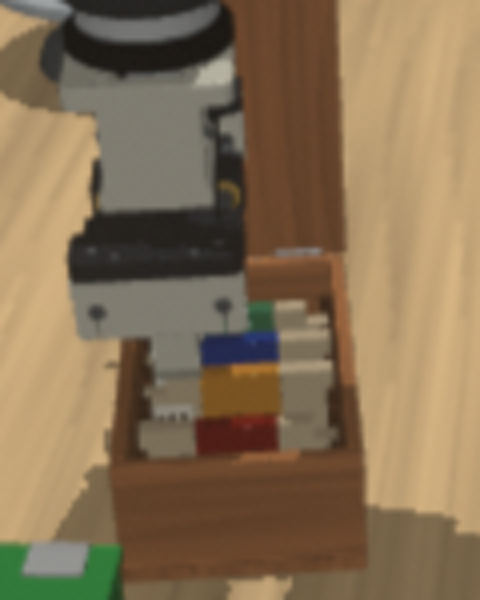

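View pics/t6.png

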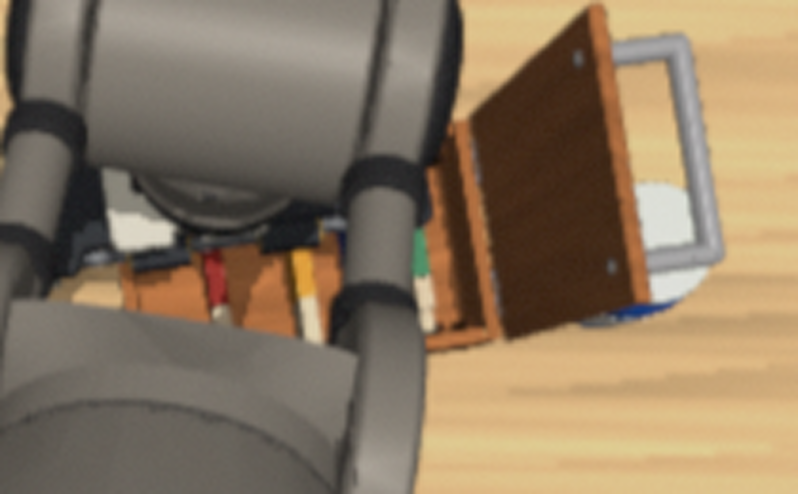

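The finger, at crop (175,365), is over the plain (left) end of the red tile, and the lid and wrist are clear. I'll descend in two parts while watching the force.

play_rows:
  steps: [-0.38, 0, 0, 0.47, 0, 0, 0, -0.38, 0, 0, 0.47, 0, 0, 0, -0.38, 0, 0, 0.3, 0, 0, 0]

```text
time_s: 9.68
ee_pos: [0.56, -0.0017, 0.0488]
eef_rot: [[0.163, -0.987, 0.004], [-0.987, -0.163, -0.0], [0.001, -0.003, -1.0]]
force: [0.2, 0.6, 0.8]
width: 0.311
```

```bash
python3 - <<'E'
from h import *
from plan import *
P=np.load('P.npy')
f=env.grab_frame("side");cv2.imwrite("pics/s7.png",cv2.resize(f["image"][130:250,220:340,::-1],None,fx=5,fy=5,interpolation=cv2.INTER_CUBIC))
up=R.from_matrix(np.c_[cx,-cy,[0,0,-1]])
s=env.state();print(s["time_s"],s["ee_pos"],s["width"],s["force"])
plan([(case2w(P,[[-.048,.026,.024]])[0],up)],deg=7,step=20)
E
```

```text
9.7333 [ 0.55867792 -0.00159181  0.04677367] 0.3118670165911843 [-1.4950078  -0.00509755 -0.85974506]
[-0.01, 0.0, 0.28] [0.0, 0.0, 0.0]
[0.0, 0.01, 0.29] [0.0, 0.0, 0.0]
-- [ 0.558 -0.001  0.024]
```

View pics/s7.png

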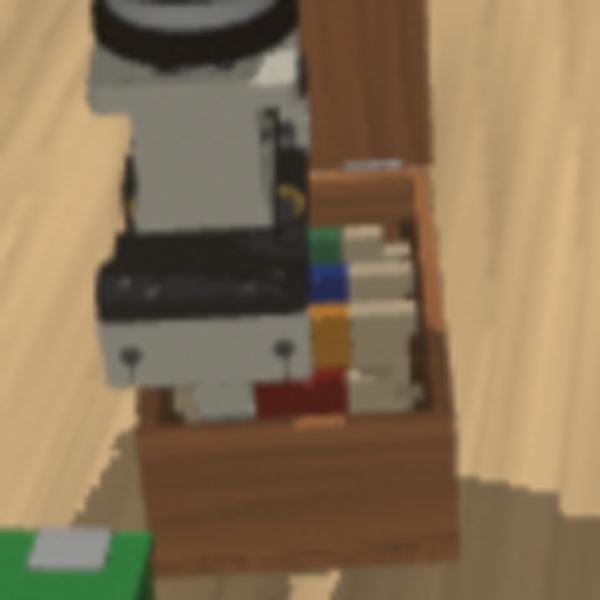

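The finger is in front of the red tile on its plain bare end. I'll finish the descent and close.

play_rows:
  steps: [-0.38, 0, 0, 0.28, 0, 0, 0, -0.38, 0, 0, 0.26, 0, 0, 0, -0.38, 0, 0, 0, 0, 0, 0, -0.6, 0, 0, 0, 0, 0, 0, -1, 0, 0, 0, 0, 0, 0]
  grip_force: 35

```text
time_s: 10.15
ee_pos: [0.5593, -0.0016, 0.0265]
eef_rot: [[0.163, -0.987, 0.001], [-0.987, -0.163, -0.0], [0.0, -0.001, -1.0]]
force: [0.3, 0.2, -0.1]
width: 0.212
```

play_rows:
  steps: [-1, 0, 0, 0, 0, 0, 0, -1, 0, 0, 0, 0, 0, 0, -1, 0, 0, 0, 0, 0, 0, -1, 0, 0, 0, 0, 0, 0, -1, 0, 0, 0, 0, 0, 0]

```text
time_s: 10.57
ee_pos: [0.5593, -0.0016, 0.0265]
eef_rot: [[0.162, -0.987, 0.001], [-0.987, -0.162, -0.0], [0.0, -0.001, -1.0]]
force: [-0.8, -0.1, 5.6]
width: 0.094
```

play_rows:
  steps: [-1, 0, 0, -0.2, 0, 0, 0, -1, 0, 0, -0.4, 0, 0, 0, -1, 0, 0, -0.5, 0, 0, 0, -1, 0, 0, -0.6, 0, 0, 0, -1, 0, 0, -0.6, 0, 0, 0]

```text
time_s: 10.98
ee_pos: [0.5581, -0.0015, 0.1186]
eef_rot: [[0.162, -0.987, -0.002], [-0.987, -0.162, 0.0], [-0.001, 0.002, -1.0]]
force: [0.9, -1.0, -0.6]
width: 0.094
```

play_rows:
  steps: [-1, 0, 0, -0.6, 0, 0, 0, -1, 0, 0, -0.6, 0, 0, 0, -1, 0, 0, -0.6, 0, 0, 0, -1, 0, 0, -0.5, 0, 0, 0, -1, 0, 0, -0.4, 0, 0, 0]

```text
time_s: 11.4
ee_pos: [0.5588, -0.0015, 0.228]
eef_rot: [[0.162, -0.987, 0.001], [-0.987, -0.162, -0.0], [0.0, -0.001, -1.0]]
force: [-0.3, -0.2, -0.2]
width: 0.097
```

```bash
python3 - <<'E'
from h import *
from plan import *
f=env.grab_frame("side");cv2.imwrite("pics/s8.png",cv2.resize(f["image"][60:260,200:360,::-1],None,fx=3,fy=3,interpolation=cv2.INTER_CUBIC))
s=env.state();print(s["time_s"],s["ee_pos"],s["width"],s["force"],np.round(s["joint_positions"],1))
E
```

```text
11.45 [ 0.56008924 -0.00170001  0.23087496] 0.10057048806663052 [ 1.44612011 -0.27309089  1.79678645] [-8.  22.9 81.6  0.  75.1 72.6]
```

View pics/s8.png

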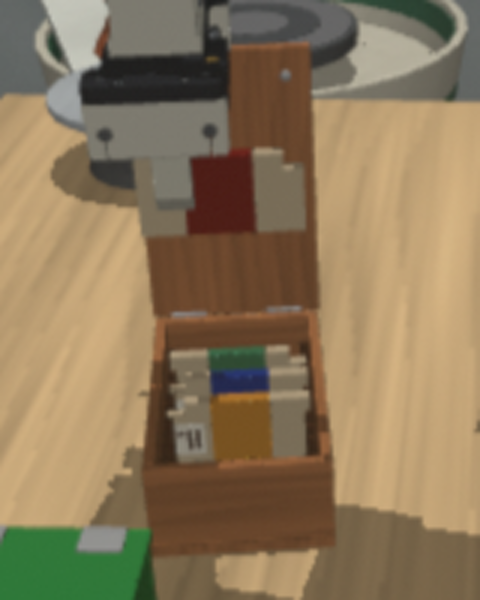

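The tile is free and its front face shows no code, so the code is on the hinge side as deduced. I'll move clear of the lid, turn it about the vertical, then tip it code-up with the fingers pointing outward.

```bash
python3 - <<'E'
from plan import *
up=R.from_matrix(np.c_[cx,-cy,[0,0,-1]])
A=R.from_euler('z',75,degrees=True)*up
B=A*R.from_rotvec([0,np.radians(52),0])
plan([((.57,.06,.33),R.from_euler('z',20,degrees=True)*up),((.62,.08,.37),A),((.64,.08,.36),B)],deg=6)
print(B.as_matrix())
E
```

```text
[-0.37, -0.13, -0.62] [-0.1, 0.0, -5.0]
[-0.36, -0.16, -0.62] [-0.1, -0.1, -5.0]
[-0.34, -0.18, -0.62] [0.0, 0.0, -5.0]
[-0.32, -0.22, -0.62] [-0.1, -0.1, -5.0]
-- [0.57 0.06 0.33]
[0.02, -0.13, -0.1] [0.0, 0.0, -5.5]
[0.03, -0.14, -0.1] [0.0, 0.0, -5.5]
[0.04, -0.12, -0.1] [0.0, 0.0, -5.5]
[0.05, -0.13, -0.1] [0.0, 0.0, -5.5]
[0.07, -0.11, -0.1] [0.0, 0.0, -5.5]
[0.08, -0.11, -0.1] [0.0, 0.0, -5.5]
[0.08, -0.11, -0.1] [0.0, 0.0, -5.5]
[0.1, -0.09, -0.1] [0.0, 0.0, -5.5]
[0.11, -0.08, -0.1] [0.0, 0.0, -5.5]
[0.11, -0.08, -0.1] [0.0, 0.0, -5.5]
-- [0.62 0.08 0.37]
[0.06, -0.01, 0.03] [0.0, 5.8, 0.0]
[0.05, 0.0, 0.03] [0.0, 5.8, 0.0]
[0.05, -0.01, 0.04] [0.0, 5.7, 0.0]
[0.04, 0.0, 0.04] [0.0, 5.8, 0.0]
[0.04, -0.01, 0.05] [0.0, 5.8, 0.0]
[0.03, 0.0, 0.05] [0.0, 5.8, 0.0]
[0.03, -0.01, 0.06] [0.0, 5.7, 0.0]
[0.03, 0.0, 0.05] [0.0, 5.8, 0.0]
[0.02, -0.01, 0.06] [0.0, 5.8, 0.0]
-- [0.64 0.08 0.36]
[[ 6.12675795e-01 -9.83645194e-02  7.84189257e-01]
 [-6.05592451e-02 -9.95150452e-01 -7.75122990e-02]
 [ 7.88010754e-01  6.93889390e-18 -6.15661475e-01]]
```

play_rows:
  steps: [-1, -0.37, -0.13, -0.62, 0, 0, -5, -1, -0.36, -0.16, -0.62, 0, 0, -5, -1, -0.34, -0.18, -0.62, 0, 0, -5, -1, -0.32, -0.22, -0.62, 0, 0, -5]

```text
time_s: 11.78
ee_pos: [0.5686, 0.0605, 0.3255]
eef_rot: [[0.494, -0.87, -0.002], [-0.87, -0.494, 0.0], [-0.001, 0.001, -1.0]]
force: [0.8, 0.7, -0.4]
width: 0.093
```

play_rows:
  steps: [-1, 0.02, -0.13, -0.1, 0, 0, -5.5, -1, 0.03, -0.14, -0.1, 0, 0, -5.5, -1, 0.04, -0.12, -0.1, 0, 0, -5.5, -1, 0.05, -0.13, -0.1, 0, 0, -5.5, -1, 0.07, -0.11, -0.1, 0, 0, -5.5]

```text
time_s: 12.2
ee_pos: [0.5939, 0.0702, 0.3444]
eef_rot: [[0.84, -0.543, -0.002], [-0.543, -0.84, 0.0], [-0.002, 0.001, -1.0]]
force: [-0.7, -0.2, -1.6]
width: 0.093
```

play_rows:
  steps: [-1, 0.08, -0.11, -0.1, 0, 0, -5.5, -1, 0.08, -0.11, -0.1, 0, 0, -5.5, -1, 0.1, -0.09, -0.1, 0, 0, -5.5, -1, 0.11, -0.08, -0.1, 0, 0, -5.5, -1, 0.11, -0.08, -0.1, 0, 0, -5.5]

```text
time_s: 12.62
ee_pos: [0.6191, 0.0802, 0.3642]
eef_rot: [[0.996, -0.094, -0.002], [-0.094, -0.996, 0.0], [-0.002, 0.0, -1.0]]
force: [0.8, -0.4, -0.7]
width: 0.097
```

play_rows:
  steps: [-1, 0.06, 0, 0.03, 0, 5.8, 0, -1, 0.05, 0, 0.03, 0, 5.8, 0, -1, 0.05, 0, 0.04, 0, 5.8, 0, -1, 0.04, 0, 0.04, 0, 5.8, 0, -1, 0.04, 0, 0.05, 0, 5.8, 0]

```text
time_s: 13.03
ee_pos: [0.6296, 0.0792, 0.3592]
eef_rot: [[0.868, -0.098, 0.486], [-0.086, -0.995, -0.048], [0.488, -0.0, -0.873]]
force: [0.4, 0.1, -1.5]
width: 0.099
```

play_rows:
  steps: [-1, 0.03, 0, 0.05, 0, 5.8, 0, -1, 0.03, 0, 0.06, 0, 5.8, 0, -1, 0.03, 0, 0.05, 0, 5.8, 0, -1, 0.02, 0, 0.06, 0, 5.8, 0]

```text
time_s: 13.37
ee_pos: [0.6379, 0.0789, 0.355]
eef_rot: [[0.607, -0.096, 0.789], [-0.06, -0.995, -0.076], [0.792, -0.001, -0.61]]
force: [1.5, -2.8, -0.9]
width: 0.097
```

play_rows:
  steps: [-1, 0, 0, 0, 0, 0, 0, -1, 0, 0, 0, 0, 0, 0, -1, 0, 0, 0, 0, 0, 0, -1, 0, 0, 0, 0, 0, 0]

```text
time_s: 13.7
ee_pos: [0.6403, 0.078, 0.3569]
eef_rot: [[0.609, -0.099, 0.787], [-0.061, -0.995, -0.078], [0.791, -0.001, -0.612]]
force: [-0.2, 0.1, -0.8]
width: 0.097
```

```bash
python3 - <<'E'
from h import *
from plan import *
f=env.grab_frame("side");cv2.imwrite("pics/s9.png",f["image"][:,:,::-1])
g=env.grab_frame("top");cv2.imwrite("pics/t9.png",cv2.resize(g["image"][50:300,150:500,::-1],None,fx=2.2,fy=2.2,interpolation=cv2.INTER_CUBIC))
s=env.state();print(s["time_s"],s["ee_pos"],s["width"],s["force"],np.round(s["joint_positions"],1),np.round(s["qd"],1),np.round(s["eef_rot"],2))
E
```

```text
13.8 [0.64003566 0.07796657 0.35651877] 0.0957549636279584 [-0.36051249 -0.0961872  -0.67206881] [  3.9   6.3 103.9 -23.2  19.4  28. ] [ 0.  -0.1  1.  -0.8 -0.6  0.6] [[ 0.61 -0.1   0.79]
 [-0.06 -1.   -0.08]
 [ 0.79 -0.   -0.61]]
```

View pics/s9.png

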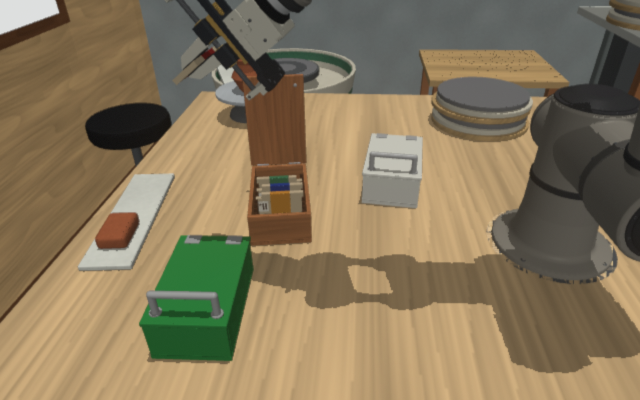

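View pics/t9.png

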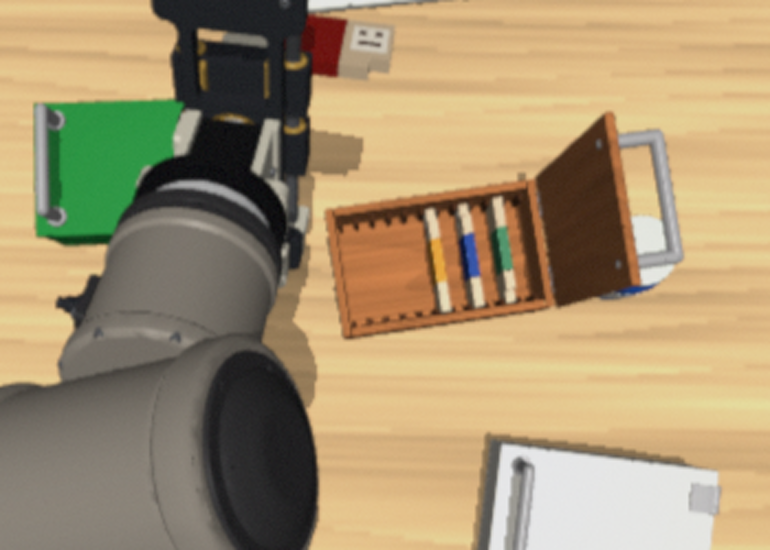

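The code patch, at crop (370,42), is uncovered and facing up, with the lid upright and the other tiles in place. I'll do a last check of the lid angle and jar.

```bash
python3 - <<'E'
from h import *
P=np.load('P.npy'); g=env.grab_frame("top")
m=np.array([(150+608/2.2,50+115/2.2),(150+637/2.2,50+283/2.2)])
for a in (80,88,93,98): print(a,proj(g,case2w(P,lid2c(np.radians(a),[[-.202,.063,.008],[-.202,-.063,.008]]))).round(1).tolist())
print("meas top back edge",m.round(1).tolist())
for c in("side","top"):
  for n in("jar","tile_red","tile_ochre","tile_blue","tile_green"):print(c,n,[(np.round(d["point"],3).tolist(),round(d["conf"],2)) for d in env.mark_of(c,n)][:2])
s=env.state();print(s["qd"].round(2) if hasattr(s["qd"],'round') else s["qd"],s["time_s"])
E
```

```text
80 [[399.9, 104.3], [412.3, 183.5]]
88 [[417.9, 101.5], [430.5, 180.8]]
93 [[428.8, 100.0], [441.5, 179.3]]
98 [[439.4, 98.9], [452.1, 177.8]]
meas top back edge [[426.4, 102.3], [439.5, 178.6]]
side jar []
side tile_red [([0.648, 0.05, 0.344], 0.79)]
side tile_ochre [([0.543, -0.054, 0.004], 0.66)]
side tile_blue []
side tile_green [([0.553, -0.112, 0.01], 0.84)]
top jar [([0.542, -0.227, 0.001], 0.73)]
top tile_red [([0.652, 0.052, 0.347], 0.79)]
top tile_ochre [([0.54, -0.053, 0.009], 0.86), ([0.65, 0.048, 0.345], 0.52)]
top tile_blue [([0.546, -0.087, 0.004], 0.6), ([0.549, -0.12, 0.003], 0.15)]
top tile_green [([0.551, -0.12, 0.004], 0.75)]
[ 0.05 -0.13 -0.03  0.04  0.06 -0.02] 14.35
```

The lid is at about 92°, the jar has not moved, the other tiles are at their slots, and the tile is at z = 0.345 and at rest. I'll hand it in.

```bash
python3 - <<'E'
from workcell import env
print(env.job_done()); s=env.state(); print(s["time_s"],s["width"],s["ee_pos"])
E
```

```text
the job is handed in; nothing more can be done
None
the job is handed in; nothing more can be done
```

I raised the brown wooden case's lid by its bow handle and let go of it upright. I then took out the red front tile by its plain end and handed the job in still holding it, after about 14 s of the 54 s allowed. The hand-in reported no verdict.

My last checks before handing in:
- **Lid:** it stands free at about 92° by its top edge in the top camera image.
- **Held tile:** it is level and at rest at a height of about 0.345 m. Its code is uncovered and facing up, about 38° from vertical. I aimed the grip 26 mm from its middle towards the plain end.
- **Other tiles:** ochre, blue and green read close to their slots.
- **Jar:** it reads where it stood at the start, seen only from the top camera at the end. The side camera did not find the jar or the blue tile in that last check.

No check failed. One joint of the wrist (the fifth) ended at 19.4°, near its 16.16° limit but inside it.

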